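# Put the roller on its pin and hold the paint box open

### The arm

A 6-joint arm with a two-finger parallel gripper is mounted at the origin on the work surface. World frame = base frame: x ahead of the robot, y to its left, z up, the work surface at z = 0. Lengths are in m, angles in rad, forces in N, time in s.
With the tool pointing down it reaches from about 0.4 to 0.825 m from the base axis. Payload 7 kg.
Tool frame: the origin (TCP) lies at the very end of the fingers, on their centre line; the grasp point (between the pads) lies 19 mm behind it; z points along the fingers, y is the line along which they close (so a half turn about z gives the same grasp; the last joint's range is limited). The gripper opens to 88 mm and grips with 3 to 60 N. Pads are 19 mm wide; open, the fingers measure 130 mm over their backs; the gripper's body (78 mm by 193 mm) begins 47 mm behind the grasp point.
Start: joints at [1.405, 0.359, 0.012, 0, -1.224, -0.288], TCP at [0.296, 0.607, 0.227] pointing down, gripper open.
Joint ranges: [-3.07, 3.07], [-1.43, 2.12], [-1.02, 1.25], [-3.03, 1.67], [-3.05, -0], [-3.03, 3.03]. Speed limits (rad/s): [2.39, 2.39, 3.01, 3.14, 3.14, 3.14].

### API

Orientations are given as [roll, pitch, yaw] about the fixed x, y, z axes, in that order (R = Rz(yaw) Ry(pitch) Rx(roll)).
In Python, from station import arm gives the robot as it stands. The module is installed in compiled form; this text tells all that it offers.
- The arm moves only by the shell command python3 -m crank 'ROWS' [FORCE]. ROWS is JSON, a list of rows, each an object of numbers: "dx", "dy", "dz": the shift along the world's x, y, z in m; "twist": the turn about the world's z in degrees; "grip": the opening, from -1 (shut) to 1 (fully open). A call has exactly 5 rows; each row is the pose to reach, as a shift and turn from the pose commanded when the call began; what a row does not reach only later rows make up. A row lasts 1/12 s, in which the tool goes at most 41.7 mm and 7.16 degrees, less where a joint would pass 70% of its speed; a pose out of reach is approached as far as the arm can. A call with a gripper value outside its range is refused whole. The fingers move at their own pace and stop on an object; FORCE is the grip in N (left out, the last holds). Time passes only in rows, so rows that repeat a pose let the fingers close, or fill a call up. It gives the time, the measured TCP pose, the force, the opening and the grip force at its end, in the units of the state.
- arm.get_state(): the state, without advancing time (a new reading comes with each control period).
- arm.grab_frame(name): name is "scene" or "side" or "wrist"; returns the picture (420x560x3 uint8, red, green, blue); there is no depth.
- arm.get_calibration(name): a dict with "fx", "fy", "cx", "cy" (pixels), "k1" (the pictures are not rectified: a ray, as slopes to the right and down, at radius r is drawn at 1 + k1 r^2 times it, then the intrinsics apply), "cam_to_world" (4x4, takes a point from camera to world coordinates); the wrist camera has in their place "tool_from_camera" (4x4, takes a point from camera to tool coordinates, whose origin is the TCP and whose axes are the flange's). Camera axes: x right, y down, z forward; pixel columns grow to the right and rows downward; lengths in m; the calibration is good to about 2 mm. A picture is of the moment at which its call begins: read the wrist's pose just before it. get_calibration takes no time and is no camera call.
- arm.job_done(): hands the job in; it is judged then, once.
The state is a dict: "t": time; "q": joint angles; "qd": joint speeds; "joint_efforts": joint torques, N m; "eef_pos": TCP position; "ee_rot": TCP orientation; "force": force on the tool from outside, world axes, zero at the start; "moment": the same for the moment, N m; "width": finger opening in m; "gripper_force": force on a finger pad.
Only numpy, scipy, OpenCV 4.12 (cv2) and the standard library are available. Lean on these libraries where they do the work, as an engineer would, in place of code of your own. Each camera call takes 0.05 s, during which the arm holds its last target. There are 200 camera calls.

### The job

Take the spare ink roller that stands on the closed paint box, slide it fully down onto the stand pin that fits its bore and let go of it. Then lift the box lid to 60 degrees and finish while the fingers are still holding it open there, steady, for the painter to reach in (it falls shut if let go). Leave the brush jar, tin and varnish bottle where they are.

Things in the scene. Friction and masses are not known exactly. Their poses are not given: they have to be found in the camera images.
- paintbox: Fixed wooden artist's box, 180 mm deep (x), 260 mm wide (y), 70 mm high, under a lid 8 mm thick: the closed lid's flat top is 78 mm above the table. Origin: centre of its underside. Its own -x side faces the robot (its yaw varies); the lid is hinged along the far (+x) top edge.
- lid (a joint): Opening angle of the wooden lid, rad: 0 closed and level, grows as the front edge rises, stop at 1.4 (80 degrees). Plain free hinge: the lid (about 0.35 kg, 182 mm from hinge to front edge) falls shut from any angle. 60 degrees is 1.047.
- lid_bar (a point): Middle of the lid's handle: a round steel bar, 10 mm in diameter, 116 mm long, parallel to the hinge, in the lid's plane, 50 mm out in front of the lid's front edge, on two flat arms 8 mm wide at 50 mm either side of this point (92 mm clear between them). It is 232 mm from the hinge line; closed, it is 74 mm above the table and 51 mm in front of the box's front wall. The point moves with the lid.
- lid_hinge (a point): Middle of the lid's hinge line, 70 mm above the table at the box's far top edge; its axes are those of the box and do not move with the lid: y along the hinge, x pointing away from the handle. The bar's point is 4 mm above the hinge line when the lid is closed.
- roller: Loose spare ink roller standing upright on the lid: black rubber sleeve 40 mm in diameter, 60 mm tall, with an aluminium-lined through bore 18 mm in diameter. About 0.14 kg. Origin: centre of its lower end, z up along the bore.
- slim_stand: Fixed dark wooden block 75 x 75 x 12 mm with an upright steel pin of 13 mm diameter in its middle, which fits the roller's bore. The pin's top is 57 mm above the table. Origin: centre of the underside. Fully down, the roller's lower end stands on the block, 12 mm above the table, and its top is 72 mm above the table.
- thick_stand: Fixed block of the same size with an upright steel pin of 24 mm diameter, too thick for the roller. Which of the two stands is left and which right varies. Origin: centre of the underside.
- brush_jar: Bystander: loose glass jar, 74 mm wide, 100 mm high, with four brushes up to 210 mm high. Origin: centre of the underside.
- tin: Bystander: loose grey metal tin, 80 mm wide, 90 mm high. Origin: centre of the underside.
- varnish: Bystander: loose brown bottle, 54 mm wide, 120 mm high. Origin: centre of the underside.
Things that resemble listed ones, but are neither listed nor needed, are in the scene too. What is shaped like the slim_stand but yellow is not meant.

How it is judged:
By the outcome, as a careful person would: the job done as asked, in the order asked, and still so for the second after the job is handed in, while the arm keeps its last pose, push and grip.
It also fails if it takes over 54 s, if anything falls off the work surface, if the arm or the gripper's body presses on something with over 40 N, if the wrist force passes 120 N, or if a joint passes its speed limit or range.

## Working session

There is one attempt and no reset: what is moved stays moved. The work goes in short steps, Python scripts to look and compute and a shell command to move; the robot and the scene stay as the last step left them, time stands still between calls to the robot, and variables do not carry over. Pictures are saved under pics/ and viewed, at most 10 in all, crops included, and the job is handed in when it is done.

```bash
mkdir -p pics
cat > h.py <<'E'
import numpy as np, cv2, json
from station import arm
from scipy.spatial.transform import Rotation as R
def grab(name,fn):
    s=arm.get_state(); im=arm.grab_frame(name); cv2.imwrite('pics/'+fn,im[:,:,::-1])
    c=arm.get_calibration(name)
    if name=='wrist':
        T=np.eye(4);T[:3,:3]=R.from_euler('xyz',s['ee_rot']).as_matrix();T[:3,3]=s['eef_pos'];c['T']=T@np.array(c['tool_from_camera'])
    else: c['T']=np.array(c['cam_to_world'])
    json.dump({k:np.array(v).tolist() for k,v in c.items()},open('pics/'+fn+'.json','w'))
    return im,c
def load(fn): 
    c=json.load(open('pics/'+fn+'.json')); c['T']=np.array(c['T']); return cv2.imread('pics/'+fn)[:,:,::-1],c
def ray(c,u,v):
    K=np.array([[c['fx'],0,c['cx']],[0,c['fy'],c['cy']],[0,0,1.]])
    d=np.array([(u-c['cx'])/c['fx'],(v-c['cy'])/c['fy']]); x=d.copy()
    for _ in range(20): x=d/(1+c['k1']*(x@x))
    return c['T'][:3,3],c['T'][:3,:3]@np.array([*x,1.])
def onz(c,u,v,z):
    o,d=ray(c,u,v); return o+d*(z-o[2])/d[2]
def proj(c,p):
    q=c['T'][:3,:3].T@(np.array(p)-c['T'][:3,3]); x=q[:2]/q[2]; x=x*(1+c['k1']*(x@x)); return x[0]*c['fx']+c['cx'],x[1]*c['fy']+c['cy']
E
python3 - <<'E'
from h import *
s=arm.get_state();print(s)
for n in('scene','side'):
    im,c=grab(n,n+'0.png'); print(n,c['T'].round(3).tolist(),c['fx'],c['k1'])
E
```

```text
{'t': 0.0, 'q': array([ 1.40508100e+00,  3.59399880e-01,  1.10590586e-02, -3.37376263e-04,
       -1.22410187e+00, -2.88118296e-01]), 'qd': array([-0.00094596, -0.00105605,  0.00073411,  0.00096045,  0.00051568,
       -0.00064543]), 'joint_efforts': array([-7.61769461e-04, -5.82721603e+01,  2.93061626e+01,  6.99701920e+00,
        6.94390954e-03, -1.63977584e-04]), 'eef_pos': array([0.29573276, 0.60622356, 0.22561667]), 'ee_rot': array([ 3.13992402e+00, -1.63776305e-04, -4.53948385e-01]), 'force': array([-0.82541314,  0.57043551, -0.56991395]), 'moment': array([-0.00421332, -0.01863043, -0.00452271]), 'gripper_force': 0.0, 'width': 0.08752011045664276}
scene [[0.112, 0.815, -0.568, 1.252], [0.994, -0.087, 0.072, -0.087], [0.01, -0.573, -0.82, 1.11], [0.0, 0.0, 0.0, 1.0]] 424.96167163254125 -0.08376691813009308
side [[0.997, -0.033, 0.065, 0.469], [-0.073, -0.497, 0.864, -1.042], [0.004, -0.867, -0.498, 0.702], [0.0, 0.0, 0.0, 1.0]] 472.9236197887697 0.019750065460409732
```

View pics/scene0.png

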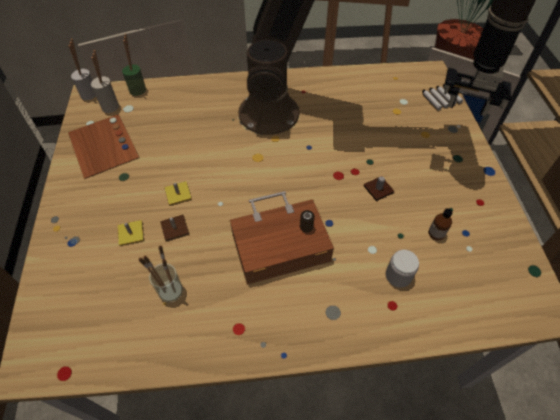

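View pics/side0.png

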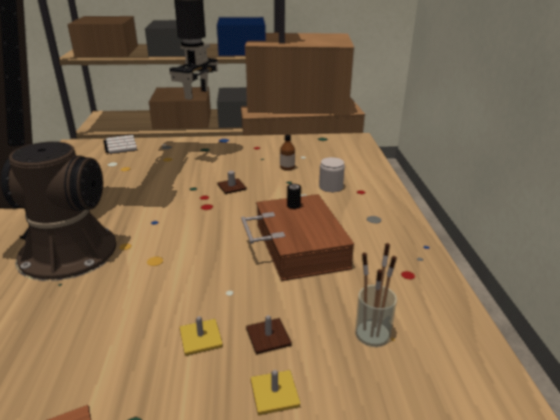

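The scene camera shows the box at about (281,240), the roller at (307,221), dark stands at (175,228) and (379,188), and the handle bar at about (268,197). In the side view the dark stands are at (268,333) and (232,185). I'll enlarge crops of the stands, roller and bar.

Run:
```python
from h import *
a,_=load('scene0.png');b,_=load('side0.png')
def cr(im,u,v,w,h): return cv2.resize(im[v-h//2:v+h//2,u-w//2:u+w//2],(400,300),interpolation=cv2.INTER_CUBIC)
m=np.vstack([np.hstack([cr(a,175,228,40,30),cr(a,379,188,40,30)]),np.hstack([cr(b,268,328,64,48),cr(b,232,182,40,30)])])
cv2.imwrite('pics/c1.png',m[:,:,::-1])
m=np.hstack([cr(a,285,220,120,90),cr(b,280,225,100,75)])
m=np.vstack([m,np.hstack([cr(a,281,240,120,90),cr(b,300,235,120,90)])])
cv2.imwrite('pics/c2.png',m[:,:,::-1])
```

```text
(no output)
```

View pics/c1.png

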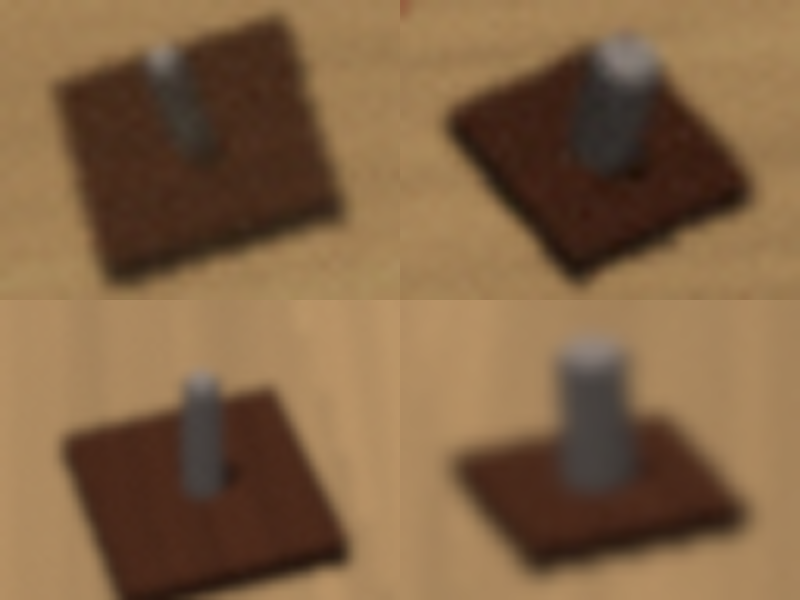

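View pics/c2.png

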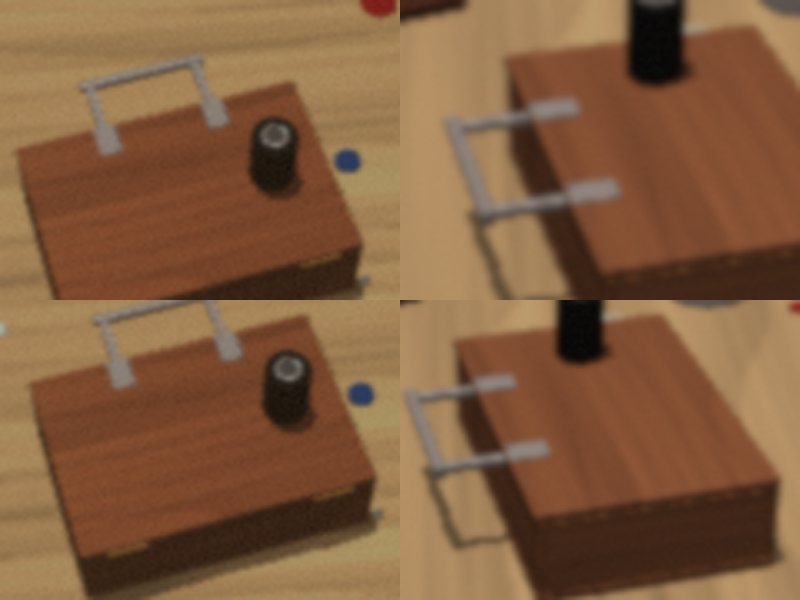

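Top row of the first crop: the left stand's pin is about 4 px wide in the scene view and the right one about 7 px, so the left stand is the slim one, at scene (171,218) and side (268,316). The second crop gives the bar ends, roller top and lid corners. Next I'll turn these into positions.

Run:
```python
from h import *
_,a=load('scene0.png');_,b=load('side0.png')
P=lambda n,c,u,v,z:print(n,onz(c,u,v,z).round(4))
P('pin sc',a,171.3,218.5,.057);P('pin sd',b,268.3,316.5,.057)
P('roller top sc',a,307.5,214.9,.138)
L=[onz(a,*p,.078) for p in[(230,219.9),(312.5,200.4),(332.9,248.4),(245.6,271.5)]]
for l in L:print('lid',l.round(4))
for i in range(4):print(np.linalg.norm(L[i]-L[(i+1)%4]).round(4))
B=[onz(a,*p,.076) for p in[(250.5,201.1),(284.4,193.6)]];B2=[onz(b,*p,.076) for p in[(243.75,218.5),(251.3,241.8)]]
for B in(B,B2):
    d=B[0]-B[1];print('bar',(sum(B)/2).round(4),np.linalg.norm(d).round(4),np.degrees(np.arctan2(d[1],d[0])))
for i,j in((0,1),(3,2),(0,3),(1,2)):
    d=L[j]-L[i];print(np.degrees(np.arctan2(d[1],d[0])))
# side mask roller black
im,_=load('side0.png'); sub=im[160:225,275:320].max(2)<45
n,l,s,ce=cv2.connectedComponentsWithStats(sub.astype('u1'));k=1+s[1:,4].argmax();print(s[k]+np.array([275,160,0,0,0]))
x,y,w,h,_=s[k]+np.array([275,160,0,0,0]); P('roller top side',b,x+w/2,y+.17*w,.138);P('roller bottom side',b,x+w/2,y+h-.17*w,.078)
```

```text
pin sc [ 0.5    -0.3388  0.057 ]
pin sd [ 0.4981 -0.3421  0.057 ]
roller top sc [0.5857 0.0589 0.138 ]
lid [ 0.5383 -0.1611  0.078 ]
lid [0.493  0.0906 0.078 ]
lid [0.666  0.1228 0.078 ]
lid [ 0.7122 -0.1255  0.078 ]
0.2557
0.1759
0.2526
0.1775
bar [ 0.4655 -0.044   0.076 ] 0.107 -80.45149434811701
bar [ 0.4611 -0.0509  0.076 ] 0.1101 99.04859996849825
100.1927845148478
100.54152672783692
11.54708484052215
10.561554785090914
[288 188  13  21 228]
roller top side [0.5851 0.033  0.138 ]
roller bottom side [0.5881 0.0521 0.078 ]
```

```bash
python3 -m crank '[{"dx":0.019,"dy":-0.036,"dz":0.01},{"dx":0.038,"dy":-0.072,"dz":0.02},{"dx":0.057,"dy":-0.108,"dz":0.03},{"dx":0.076,"dy":-0.144,"dz":0.03},{"dx":0.095,"dy":-0.18,"dz":0.03}]'
python3 - <<'E'
from h import *
_,a=load('scene0.png');_,b=load('side0.png')
P=lambda n,c,u,v,z:print(n,onz(c,u,v,z).round(4))
P('jar',b,374,333,0);P('jar',a,171,294,0);P('yel',b,200,338,.012);P('yel',b,274,393,.012)
P('tin',a,403,280,0);P('varn',a,437,235,0)
# brush tips by nearest points of two rays
def tri(p,q):
    o1,d1=ray(a,*p);o2,d2=ray(b,*q);A=np.stack([d1,-d2],1);t=np.linalg.lstsq(A,o2-o1,rcond=None)[0];x=o1+t[0]*d1;y=o2+t[1]*d2;print('tip',((x+y)/2).round(3),np.linalg.norm(x-y).round(3))
for p in((143,260),(163,248),(154,256)):
    for q in((365,255),(387,246),(393,259),(379,272)):tri(p,q)
E
```

```text
jar [ 0.7142 -0.3432  0.    ]
jar [ 0.721  -0.3434  0.    ]
yel [ 0.3621 -0.345   0.012 ]
yel [ 0.5006 -0.4853  0.012 ]
tin [0.7492 0.3238 0.    ]
varn [0.61   0.4726 0.    ]
tip [ 0.693 -0.362  0.195] 0.045
tip [ 0.72  -0.359  0.219] 0.02
tip [ 0.721 -0.368  0.204] 0.0
tip [ 0.701 -0.375  0.177] 0.009
tip [ 0.681 -0.326  0.185] 0.002
tip [ 0.71  -0.325  0.211] 0.027
tip [ 0.711 -0.334  0.196] 0.049
tip [ 0.69  -0.339  0.168] 0.04
tip [ 0.69  -0.342  0.187] 0.025
tip [ 0.717 -0.339  0.212] 0.0
tip [ 0.718 -0.349  0.196] 0.021
tip [ 0.698 -0.354  0.169] 0.012invalid input at $[0]: expected keys dx, dy, dz, twist, grip
```

```bash
python3 -m crank '[{"dx":0.019,"dy":-0.036,"dz":0.01,"twist":-5,"grip":1},{"dx":0.038,"dy":-0.072,"dz":0.02,"twist":-10,"grip":1},{"dx":0.057,"dy":-0.108,"dz":0.03,"twist":-15,"grip":1},{"dx":0.076,"dy":-0.144,"dz":0.03,"twist":-20,"grip":1},{"dx":0.095,"dy":-0.18,"dz":0.03,"twist":-25,"grip":1}]' 20
python3 -m crank '[{"dx":0.019,"dy":-0.036,"dz":0,"twist":-5,"grip":1},{"dx":0.038,"dy":-0.072,"dz":0,"twist":-10,"grip":1},{"dx":0.057,"dy":-0.108,"dz":0,"twist":-15,"grip":1},{"dx":0.076,"dy":-0.144,"dz":0,"twist":-20,"grip":1},{"dx":0.095,"dy":-0.18,"dz":0,"twist":-25,"grip":1}]' 20
python3 -m crank '[{"dx":0.012,"dy":-0.03,"dz":0,"twist":-3.5,"grip":1},{"dx":0.025,"dy":-0.06,"dz":0,"twist":-3.5,"grip":1},{"dx":0.04,"dy":-0.09,"dz":0,"twist":-3.5,"grip":1},{"dx":0.055,"dy":-0.12,"dz":0,"twist":-3.5,"grip":1},{"dx":0.06,"dy":-0.13,"dz":0,"twist":-3.5,"grip":1}]' 20
python3 - <<'E'
from h import *
im,c=grab('wrist','w1.png');s=arm.get_state();print(s['eef_pos'],s['ee_rot'],s['q']);print(c['T'].round(3),proj(c,[.586,.058,.138]))
E
```

```text
t: 0.52
eef_pos: [0.3914, 0.425, 0.257]
ee_rot: [-3.141, 0.0, -0.894]
force: [0.0, 1.0, -0.1]
width: 0.0879
gripper_force: 0.0
t: 0.93
eef_pos: [0.4862, 0.2447, 0.2565]
ee_rot: [3.141, 0.0, -1.331]
force: [1.5, 0.7, -0.4]
width: 0.0875
gripper_force: 0.0
t: 1.35
eef_pos: [0.5468, 0.1134, 0.2562]
ee_rot: [3.141, -0.001, -1.39]
force: [-0.1, -0.1, 0.5]
width: 0.0874
gripper_force: 0.0
[0.54686524 0.11326735 0.2560764 ] [ 3.14059130e+00 -7.95460356e-04 -1.39047499e+00] [ 5.55076765e-01  1.49560046e-01 -2.01981867e-01  3.97878884e-04
 -1.22047747e+00 -3.74892605e-01]
[[-0.984 -0.172 -0.054  0.56 ]
 [-0.18   0.942  0.282  0.036]
 [ 0.002  0.287 -0.958  0.413]
 [ 0.     0.     0.     1.   ]] (np.float64(237.60053972729182), np.float64(126.61985247789544))
```

View pics/w1.png

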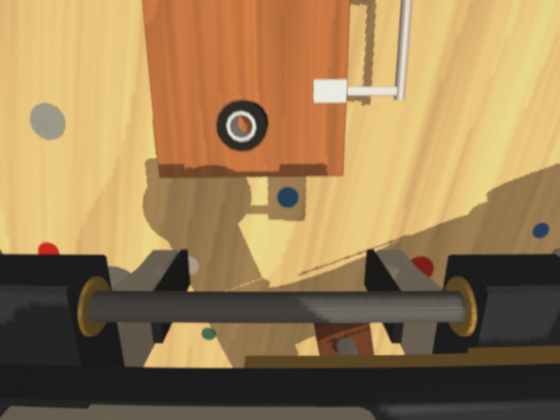

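The wrist view shows the roller's top ring at about (241,126), the bar running from (408,0) to (402,97), and the lid edge corners at (159,177) and (343,176).

Run:
```python
from h import *
im,c=load('w1.png')
m=(im.max(2)<70)[90:165,200:285].astype('u1')
n,l,s,ce=cv2.connectedComponentsWithStats(m);k=1+s[1:,4].argmax()
cn=cv2.findContours((l==k).astype('u1'),cv2.RETR_EXTERNAL,cv2.CHAIN_APPROX_NONE)[0][0]
e,r=cv2.minEnclosingCircle(cn);print(e[0]+200,e[1]+90,r)
hsv=cv2.cvtColor(im,cv2.COLOR_RGB2HSV)[105:147,222:262]
w=((hsv[...,1]<50)&(hsv[...,2]>110)).astype('u1');ys,xs=np.nonzero(w);print('ring box',xs.min()+222,xs.max()+222,ys.min()+105,ys.max()+105,len(xs))
for q in((e[0]+200,e[1]+90),((xs.min()+xs.max())/2+222,(ys.min()+ys.max())/2+105)):print(onz(c,*q,.138))
A=onz(c,159,177,.078);B=onz(c,343.5,176,.078);d=A-B;print('lid edge',A,B,np.linalg.norm(d),np.degrees(np.arctan2(d[1],d[0])))
print('bar',onz(c,402,97,.074),onz(c,407.5,3,.074))
```

```text
242.3301887512207 124.55660247802734 25.169036865234375
ring box 226 256 110 141 522
[0.58265193 0.05581356 0.138     ]
[0.58355047 0.05669841 0.138     ]
lid edge [0.66036875 0.12413859 0.078     ] [0.48290334 0.09081883 0.078     ] 0.18056627503412626 10.633686730406286
bar [0.44532279 0.00830063 0.074     ] [ 0.46183177 -0.06968587  0.074     ]
```

```bash
python3 -m crank '[{"dx":0.02,"dy":-0.03,"dz":0,"twist":0,"grip":1},{"dx":0.036,"dy":-0.057,"dz":0,"twist":0,"grip":1},{"dx":0.036,"dy":-0.057,"dz":0,"twist":0,"grip":1},{"dx":0.036,"dy":-0.057,"dz":-0.03,"twist":0,"grip":1},{"dx":0.036,"dy":-0.057,"dz":-0.06,"twist":0,"grip":1}]' 20
python3 -m crank '[{"dx":0,"dy":0,"dz":-0.025,"twist":0,"grip":1},{"dx":0,"dy":0,"dz":-0.05,"twist":0,"grip":1},{"dx":0,"dy":0,"dz":-0.075,"twist":0,"grip":1},{"dx":0,"dy":0,"dz":-0.095,"twist":0,"grip":1},{"dx":0,"dy":0,"dz":-0.095,"twist":0,"grip":1}]' 20
python3 -m crank '[{"dx":0,"dy":0,"dz":-0.001,"twist":0,"grip":0.2},{"dx":0,"dy":0,"dz":-0.001,"twist":0,"grip":-0.2},{"dx":0,"dy":0,"dz":-0.001,"twist":0,"grip":-1},{"dx":0,"dy":0,"dz":-0.001,"twist":0,"grip":-1},{"dx":0,"dy":0,"dz":-0.001,"twist":0,"grip":-1}]' 20
python3 -m crank '[{"dx":0,"dy":0,"dz":0,"twist":0,"grip":-1},{"dx":0,"dy":0,"dz":0,"twist":0,"grip":-1},{"dx":0,"dy":0,"dz":0,"twist":0,"grip":-1},{"dx":0,"dy":0,"dz":0,"twist":0,"grip":-1},{"dx":0,"dy":0,"dz":0,"twist":0,"grip":-1}]' 20
```

```text
t: 1.82
eef_pos: [0.583, 0.0599, 0.1971]
ee_rot: [-3.138, 0.001, -1.389]
force: [-0.4, -0.3, -1.2]
width: 0.0877
gripper_force: 0.0
t: 2.23
eef_pos: [0.5788, 0.0594, 0.0971]
ee_rot: [3.134, -0.001, -1.388]
force: [-1.0, 0.2, 0.5]
width: 0.0875
gripper_force: 0.0
t: 2.65
eef_pos: [0.5825, 0.0599, 0.1017]
ee_rot: [-3.14, 0.0, -1.387]
force: [0.3, -0.1, -0.3]
width: 0.06
gripper_force: 0.0
t: 3.07
eef_pos: [0.5824, 0.0598, 0.101]
ee_rot: [-3.141, 0.0, -1.387]
force: [0.8, 0.1, 3.7]
width: 0.0401
gripper_force: 20.0
```

```bash
python3 -m crank '[{"dx":0,"dy":0,"dz":0.02,"twist":0,"grip":-1},{"dx":0,"dy":0,"dz":0.05,"twist":0,"grip":-1},{"dx":0,"dy":0,"dz":0.08,"twist":0,"grip":-1},{"dx":0,"dy":-0.015,"dz":0.1,"twist":0,"grip":-1},{"dx":-0.005,"dy":-0.04,"dz":0.1,"twist":0,"grip":-1}]' 20
python3 -m crank '[{"dx":-0.008,"dy":-0.035,"dz":0,"twist":0,"grip":-1},{"dx":-0.016,"dy":-0.07,"dz":0,"twist":0,"grip":-1},{"dx":-0.024,"dy":-0.105,"dz":0,"twist":0,"grip":-1},{"dx":-0.032,"dy":-0.14,"dz":0,"twist":0,"grip":-1},{"dx":-0.04,"dy":-0.175,"dz":0,"twist":0,"grip":-1}]' 20
python3 -m crank '[{"dx":-0.008,"dy":-0.035,"dz":0,"twist":0,"grip":-1},{"dx":-0.016,"dy":-0.07,"dz":0,"twist":0,"grip":-1},{"dx":-0.024,"dy":-0.1,"dz":0,"twist":0,"grip":-1},{"dx":-0.032,"dy":-0.12,"dz":0,"twist":0,"grip":-1},{"dx":-0.038,"dy":-0.13,"dz":0,"twist":0,"grip":-1}]' 20
python3 - <<'E'
from h import *
im,c=grab('wrist','w2.png');s=arm.get_state();print(s['eef_pos'],s['ee_rot'],s['width']);print(proj(c,[.499,-.34,.057]))
E
```

```text
t: 3.48
eef_pos: [0.5797, 0.0211, 0.2051]
ee_rot: [-3.135, 0.0, -1.385]
force: [1.3, 0.4, 0.0]
width: 0.0399
gripper_force: 20.0
t: 3.9
eef_pos: [0.5357, -0.1567, 0.2001]
ee_rot: [3.141, 0.001, -1.387]
force: [0.1, 0.2, -1.2]
width: 0.04
gripper_force: 20.0
t: 4.32
eef_pos: [0.4974, -0.2874, 0.1997]
ee_rot: [3.14, 0.001, -1.39]
force: [0.5, 0.7, -1.9]
width: 0.0398
gripper_force: 20.0
[ 0.49667201 -0.28773726  0.19973731] [ 3.13956661e+00  8.61237978e-04 -1.39026280e+00] 0.04026917250819393
(np.float64(284.0084184850154), np.float64(136.01738146088826))
```

View pics/w2.png

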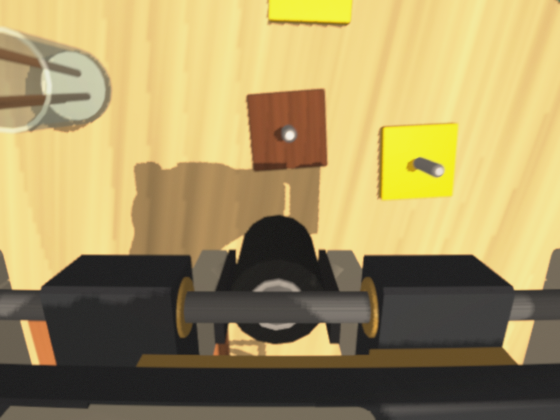

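The wrist view shows the slim pin's top at about (289,132). The held roller shows too: its lower rim reaches up to row 216 at column 277, and its top rim's near edge is at row 342.

Run:
```python
from h import *
im,c=load('w2.png');s=arm.get_state();tcp=s['eef_pos']
h=cv2.cvtColor(im,cv2.COLOR_RGB2HSV)[120:150,275:305]
m=((h[...,1]<60)&(h[...,2]>90)).astype('u1');ys,xs=np.nonzero(m);print('pin',xs.min()+275,xs.max()+275,ys.min()+120,ys.max()+120,xs.mean()+275,ys.mean()+120)
g=im.max(2)
for col in(270,278,286):
    print(col,g[208:226,col],'|',g[332:350,col])
# stand block corners
blk=cv2.inRange(cv2.cvtColor(im,cv2.COLOR_RGB2HSV),(0,80,20),(14,255,140))[70:185,230:345]
n,l,st,ce=cv2.connectedComponentsWithStats(blk);k=1+st[1:,4].argmax();r=cv2.minAreaRect(cv2.findContours((l==k).astype('u1'),0,1)[0][0]);print('blk',np.array(r[0])+[230,70],r[1:])
print('blk xy',onz(c,r[0][0]+230,r[0][1]+70,.010))
for z,(u,v) in((.057,(289,132)),(.057,(xs.mean()+275,ys.mean()+120)),(.012,(289,134))):print(onz(c,u,v,z))
lo=onz(c,277,216,tcp[2]-.023);up=onz(c,278,342,tcp[2]+.037);print('tcp',tcp,'c from low',lo[:2]+[0,.02],'c from top',up[:2]-[0,.02])
```

```text
pin 282 295 126 141 288.30337078651684 133.3932584269663
270 [165 165 164 164 165 164 159 133  83  39  28  29  28  28  30  29  29  28] | [ 36  35  35  38  36  34  36  35  34  39  84 167 230 242 243 244 243 243]
278 [168 166 167 167 166 159 132  80  38  30  28  27  30  28  30  28  27  29] | [ 36  36  37  36  34  35  35  34  35  36  55 118 201 238 242 242 242 242]
286 [240 241 242 242 242 242 240 226 165  84  34  29  29  27  27  28  26  28] | [ 36  35  36  37  35  33  35  34  35  49 112 201 241 244 244 244 244 244]
blk [287.15267563 130.28982162] ((76.16426849365234, 76.23077392578125), 86.18592071533203)
blk xy [ 0.49516538 -0.34202568  0.01      ]
[ 0.49548359 -0.34403749  0.057     ]
[ 0.49584278 -0.34279689  0.057     ]
[ 0.4928285  -0.33900771  0.012     ]
tcp [ 0.49667201 -0.28773726  0.19973731] c from low [ 0.499519   -0.28742229] c from top [ 0.49312887 -0.29350707]
```

```bash
python3 -m crank '[{"dx":-0.001,"dy":-0.03,"dz":0,"twist":0,"grip":-1},{"dx":-0.001,"dy":-0.052,"dz":-0.01,"twist":0,"grip":-1},{"dx":-0.001,"dy":-0.052,"dz":-0.04,"twist":0,"grip":-1},{"dx":-0.001,"dy":-0.052,"dz":-0.07,"twist":0,"grip":-1},{"dx":-0.001,"dy":-0.052,"dz":-0.09,"twist":0,"grip":-1}]' 20
python3 -m crank '[{"dx":0,"dy":0,"dz":-0.01,"twist":0,"grip":-1},{"dx":0,"dy":0,"dz":-0.015,"twist":0,"grip":-1},{"dx":0,"dy":0,"dz":-0.015,"twist":0,"grip":-1},{"dx":0,"dy":0,"dz":-0.015,"twist":0,"grip":-1},{"dx":0,"dy":0,"dz":-0.015,"twist":0,"grip":-1}]' 20
python3 - <<'E'
from h import *
s=arm.get_state();print(s['eef_pos'],s['force'])
a,_=grab('scene','s2.png');b,_=grab('side','d2.png')
def cr(im,u,v,w,h): return cv2.resize(im[v-h//2:v+h//2,u-w//2:u+w//2],(400,300),interpolation=cv2.INTER_CUBIC)
cv2.imwrite('pics/c3.png',np.hstack([cr(a,173,220,60,46),cr(b,268,318,80,60)])[:,:,::-1])
E
```

```text
t: 4.78
eef_pos: [0.4964, -0.3365, 0.1076]
ee_rot: [3.139, 0.002, -1.389]
force: [0.1, 0.5, -1.1]
width: 0.0404
gripper_force: 20.0
t: 5.2
eef_pos: [0.499, -0.3375, 0.0971]
ee_rot: [-3.14, -0.001, -1.387]
force: [-0.1, -0.1, -1.1]
width: 0.0401
gripper_force: 20.0
[ 0.49898397 -0.33750283  0.09712286] [-0.07340743 -0.1264064  -1.11042076]
```

View pics/c3.png

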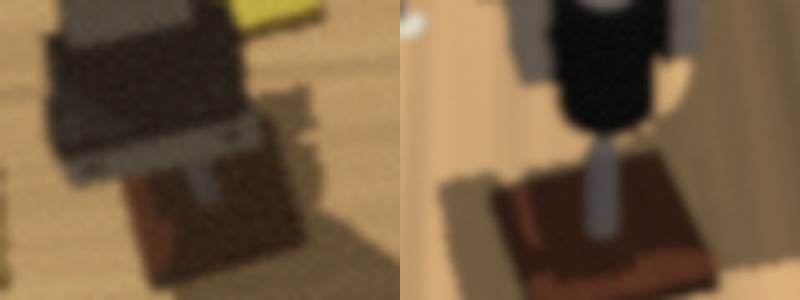

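```bash
python3 -m crank '[{"dx":-0.003,"dy":-0.002,"dz":0,"twist":0,"grip":-1},{"dx":-0.003,"dy":-0.002,"dz":0,"twist":0,"grip":-1},{"dx":-0.003,"dy":-0.002,"dz":-0.01,"twist":0,"grip":-1},{"dx":-0.003,"dy":-0.002,"dz":-0.018,"twist":0,"grip":-1},{"dx":-0.003,"dy":-0.002,"dz":-0.018,"twist":0,"grip":-1}]' 20
python3 -m crank '[{"dx":0,"dy":0,"dz":-0.003,"twist":0,"grip":-1},{"dx":0,"dy":0,"dz":-0.006,"twist":0,"grip":-1},{"dx":0,"dy":0,"dz":-0.006,"twist":0,"grip":-1},{"dx":0,"dy":0,"dz":-0.006,"twist":0,"grip":-1},{"dx":0,"dy":0,"dz":-0.006,"twist":0,"grip":-1}]' 20
```

```text
t: 5.72
eef_pos: [0.4937, -0.3388, 0.0752]
ee_rot: [3.139, 0.002, -1.388]
force: [-0.4, 0.2, -2.4]
width: 0.0401
gripper_force: 20.0
t: 6.13
eef_pos: [0.495, -0.3394, 0.0717]
ee_rot: [-3.142, -0.0, -1.387]
force: [0.3, -0.6, -2.2]
width: 0.0399
gripper_force: 20.0
```

```bash
python3 -m crank '[{"dx":0,"dy":0,"dz":-0.005,"twist":0,"grip":-1},{"dx":0,"dy":0,"dz":-0.01,"twist":0,"grip":-1},{"dx":0,"dy":0,"dz":-0.015,"twist":0,"grip":-1},{"dx":0,"dy":0,"dz":-0.015,"twist":0,"grip":-1},{"dx":0,"dy":0,"dz":-0.015,"twist":0,"grip":-1}]' 20
python3 -m crank '[{"dx":0,"dy":0,"dz":-0.005,"twist":0,"grip":-1},{"dx":0,"dy":0,"dz":-0.01,"twist":0,"grip":-1},{"dx":0,"dy":0,"dz":-0.015,"twist":0,"grip":-1},{"dx":0,"dy":0,"dz":-0.018,"twist":0,"grip":-1},{"dx":0,"dy":0,"dz":-0.018,"twist":0,"grip":-1}]' 20
```

```text
t: 6.55
eef_pos: [0.4945, -0.3392, 0.056]
ee_rot: [3.141, 0.001, -1.388]
force: [0.5, -0.2, -1.4]
width: 0.0398
gripper_force: 20.0
t: 6.97
eef_pos: [0.4943, -0.3391, 0.0375]
ee_rot: [3.14, 0.001, -1.388]
force: [-0.2, -0.2, -1.6]
width: 0.0401
gripper_force: 20.0
```

```bash
python3 -m crank '[{"dx":0,"dy":0,"dz":-0.001,"twist":0,"grip":-1},{"dx":0,"dy":0,"dz":-0.002,"twist":0,"grip":-1},{"dx":0,"dy":0,"dz":-0.003,"twist":0,"grip":-1},{"dx":0,"dy":0,"dz":-0.003,"twist":0,"grip":-1},{"dx":0,"dy":0,"dz":-0.003,"twist":0,"grip":-1}]' 20
```

```text
t: 7.38
eef_pos: [0.4949, -0.3393, 0.0356]
ee_rot: [-3.141, -0.0, -1.388]
force: [0.0, -0.6, -1.0]
width: 0.0401
gripper_force: 20.0
```

```bash
python3 -m crank '[{"dx":0,"dy":0,"dz":-0.001,"twist":0,"grip":-1},{"dx":0,"dy":0,"dz":-0.001,"twist":0,"grip":0.3},{"dx":0,"dy":0,"dz":-0.001,"twist":0,"grip":0.3},{"dx":0,"dy":0,"dz":-0.001,"twist":0,"grip":0.3},{"dx":0,"dy":0,"dz":-0.001,"twist":0,"grip":0.3}]' 20
python3 -m crank '[{"dx":0,"dy":0,"dz":0.01,"twist":0,"grip":0.3},{"dx":0,"dy":0,"dz":0.04,"twist":0,"grip":0.3},{"dx":0,"dy":0,"dz":0.08,"twist":0,"grip":0.3},{"dx":0,"dy":0,"dz":0.12,"twist":0,"grip":0.3},{"dx":0,"dy":0,"dz":0.14,"twist":0,"grip":0.3}]' 20
python3 -m crank '[{"dx":-0.01,"dy":0.03,"dz":0,"twist":0,"grip":0.3},{"dx":-0.02,"dy":0.07,"dz":0,"twist":0,"grip":0.3},{"dx":-0.03,"dy":0.105,"dz":0,"twist":0,"grip":0.3},{"dx":-0.03,"dy":0.145,"dz":0,"twist":0,"grip":0.3},{"dx":-0.03,"dy":0.185,"dz":0,"twist":0,"grip":0.3}]' 20
python3 -m crank '[{"dx":0,"dy":0.03,"dz":0,"twist":0,"grip":0.3},{"dx":0,"dy":0.06,"dz":0,"twist":0,"grip":0.3},{"dx":0,"dy":0.11,"dz":0,"twist":0,"grip":0.3},{"dx":0,"dy":0.11,"dz":0,"twist":0,"grip":0.3},{"dx":0,"dy":0.11,"dz":0,"twist":0,"grip":0.3}]' 20
python3 - <<'E'
from h import *
s=arm.get_state();print(s['eef_pos'],s['force'])
w,c=grab('wrist','w3.png');b,cb=grab('side','d3.png')
print(proj(c,[.461,-.046,.074]),proj(cb,[.4955,-.342,.072]),proj(cb,[.4955,-.342,.012]))
m=np.hstack([cv2.resize(b[280:360,220:320],(400,320),interpolation=2),cv2.resize(w[:330],(400,236))[:236,:].copy() if 0 else cv2.copyMakeBorder(cv2.resize(w,(400,300)),0,20,0,0,0)])
cv2.imwrite('pics/c4.png',m[:,:,::-1])
E
```

```text
t: 7.8
eef_pos: [0.495, -0.3394, 0.0346]
ee_rot: [-3.141, -0.0, -1.388]
force: [-0.3, 0.6, -1.5]
width: 0.0558
gripper_force: 0.0
t: 8.22
eef_pos: [0.4966, -0.3404, 0.1807]
ee_rot: [-3.137, -0.004, -1.387]
force: [0.1, 0.1, 0.2]
width: 0.057
gripper_force: 0.0
t: 8.63
eef_pos: [0.4641, -0.1532, 0.1756]
ee_rot: [-3.14, -0.0, -1.389]
force: [1.0, 1.0, 0.7]
width: 0.0573
gripper_force: 0.0
t: 9.05
eef_pos: [0.4652, -0.0419, 0.1756]
ee_rot: [-3.14, 0.0, -1.384]
force: [-0.2, 0.9, -0.7]
width: 0.0571
gripper_force: 0.0
[ 0.46518141 -0.04194466  0.17560647] [-0.2303558   0.92378208 -0.67461275]
(np.float64(281.41320838432404), np.float64(205.17241138163592)) (np.float64(266.87459917433546), np.float64(310.7115591068613)) (np.float64(267.1795295992717), np.float64(333.48646428550563))
```

View pics/c4.png

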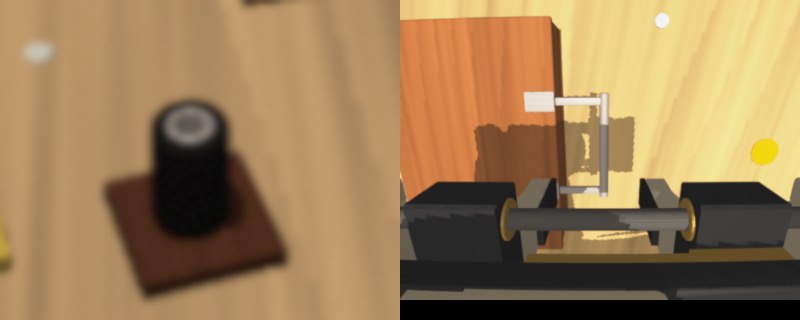

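The side crop shows the roller upright and seated on the dark block, top at about (267,311) as predicted. The wrist crop shows the bar at full-image column ~286, rows ~131 to 272.

Run:
```python
from h import *
w,c=load('w3.png');h=cv2.cvtColor(w,cv2.COLOR_RGB2HSV)
for r in(150,165,180,195,210,225,240):
    x=np.nonzero((h[r,260:310,1]<60))[0]+260;print(r,x.min(),x.max())
for r in range(122,140): print(r,h[r,283:287,1],end=' ')
for r in range(255,285,2): print(r,h[r,283:287,1],end=' ')
print()
for p in((284.5,131),(284.5,272),(285,200)):print(onz(c,*p,.074))
```

```text
150 280 291
165 279 291
180 280 291
195 280 290
210 280 290
225 280 290
240 280 289
122 [110 110 110 111] 123 [110 110 111 110] 124 [111 109 110 110] 125 [111 110 111 110] 126 [110 110 111 110] 127 [110 110 110 110] 128 [112 111 112 111] 129 [112 108 108 109] 130 [79 77 75 75] 131 [42 42 34 33] 132 [33 27 20 20] 133 [33 24 19 18] 134 [32 24 19 19] 135 [32 24 19 19] 136 [32 24 19 18] 137 [32 24 19 19] 138 [32 24 19 19] 139 [33 24 19 19] 255 [37 35 35 38] 257 [35 33 35 36] 259 [35 35 34 36] 261 [35 35 35 34] 263 [33 33 37 36] 265 [35 37 37 34] 267 [35 37 35 36] 269 [36 37 38 36] 271 [36 35 34 32] 273 [34 32 31 31] 275 [38 35 34 34] 277 [85 80 80 81] 279 [105 105 105 105] 281 [105 106 106 106] 283 [106 105 106 105] 
[ 0.46944285 -0.10150044  0.074     ]
[0.44768803 0.00949631 0.074     ]
[ 0.45908045 -0.0505722   0.074     ]
```

```bash
python3 -m crank '[{"dx":-0.007,"dy":-0.002,"dz":0,"twist":0,"grip":-0.3},{"dx":-0.007,"dy":-0.002,"dz":0,"twist":0,"grip":-0.3},{"dx":-0.007,"dy":-0.002,"dz":-0.01,"twist":0,"grip":-0.3},{"dx":-0.007,"dy":-0.002,"dz":-0.03,"twist":0,"grip":-0.3},{"dx":-0.007,"dy":-0.002,"dz":-0.05,"twist":0,"grip":-0.3}]' 25
python3 -m crank '[{"dx":0,"dy":0,"dz":-0.015,"twist":0,"grip":-0.3},{"dx":0,"dy":0,"dz":-0.03,"twist":0,"grip":-0.3},{"dx":0,"dy":0,"dz":-0.05,"twist":0,"grip":-0.3},{"dx":0,"dy":0,"dz":-0.07,"twist":0,"grip":-0.3},{"dx":0,"dy":0,"dz":-0.07,"twist":0,"grip":-0.3}]' 25
python3 -m crank '[{"dx":0,"dy":0,"dz":0,"twist":0,"grip":-0.5},{"dx":0,"dy":0,"dz":0,"twist":0,"grip":-1},{"dx":0,"dy":0,"dz":0,"twist":0,"grip":-1},{"dx":0,"dy":0,"dz":0,"twist":0,"grip":-1},{"dx":0,"dy":0,"dz":0,"twist":0,"grip":-1}]' 25
python3 -m crank '[{"dx":0,"dy":0,"dz":0,"twist":0,"grip":-1},{"dx":0,"dy":0,"dz":0,"twist":0,"grip":-1},{"dx":0,"dy":0,"dz":0,"twist":0,"grip":-1},{"dx":0,"dy":0,"dz":0,"twist":0,"grip":-1},{"dx":0,"dy":0,"dz":0,"twist":0,"grip":-1}]' 25
```

```text
t: 9.57
eef_pos: [0.4582, -0.047, 0.124]
ee_rot: [-3.14, 0.0, -1.389]
force: [0.3, 0.4, -1.3]
width: 0.0327
gripper_force: 0.0
t: 9.98
eef_pos: [0.4551, -0.0478, 0.0509]
ee_rot: [3.135, -0.0, -1.39]
force: [-1.2, 0.0, 0.2]
width: 0.0306
gripper_force: 0.0
t: 10.4
eef_pos: [0.4598, -0.046, 0.0558]
ee_rot: [-3.138, 0.0, -1.387]
force: [3.9, -1.4, -1.4]
width: 0.009
gripper_force: 25.0
t: 10.82
eef_pos: [0.4598, -0.046, 0.0556]
ee_rot: [-3.138, -0.0, -1.387]
force: [3.5, -1.6, -0.7]
width: 0.0088
gripper_force: 25.0
```

```bash
python3 -m crank '[{"dx":0.0005,"dy":0,"dz":0.012,"twist":0,"grip":-1},{"dx":0.0017,"dy":0.0003,"dz":0.024,"twist":0,"grip":-1},{"dx":0.0034,"dy":0.0006,"dz":0.036,"twist":0,"grip":-1},{"dx":0.0058,"dy":0.0011,"dz":0.048,"twist":0,"grip":-1},{"dx":0.0087,"dy":0.0017,"dz":0.06,"twist":0,"grip":-1}]' 25
python3 - <<'E'
import numpy as np
f=lambda d:np.array([.232-.232*np.cos(d)+.004*np.sin(d),.232*np.sin(d)+.004*np.cos(d)-.004])
for k in(15,30,45):
    for i in range(1,6):
        a,z=f(np.radians(k+3*i))-f(np.radians(k));print(k+3*i,round(.982*a,4),round(.187*a,4),round(z,4))
E
```

```text
t: 11.23
eef_pos: [0.469, -0.0442, 0.1163]
ee_rot: [-3.137, -0.0, -1.387]
force: [11.4, -1.9, -6.5]
width: 0.009
gripper_force: 25.0
18 0.0036 0.0007 0.0116
21 0.0078 0.0015 0.023
24 0.0125 0.0024 0.0341
27 0.0178 0.0034 0.045
30 0.0237 0.0045 0.0556
33 0.0064 0.0012 0.0102
36 0.0133 0.0025 0.0201
39 0.0208 0.004 0.0296
42 0.0287 0.0055 0.0387
45 0.037 0.007 0.0474
48 0.0088 0.0017 0.0082
51 0.018 0.0034 0.0159
54 0.0276 0.0053 0.0232
57 0.0375 0.0071 0.0299
60 0.0478 0.0091 0.036
```

```bash
python3 -m crank '[{"dx":0.0056,"dy":0.0007,"dz":0.0116,"twist":0,"grip":-1},{"dx":0.0098,"dy":0.0015,"dz":0.023,"twist":0,"grip":-1},{"dx":0.0145,"dy":0.0024,"dz":0.0341,"twist":0,"grip":-1},{"dx":0.0198,"dy":0.0034,"dz":0.045,"twist":0,"grip":-1},{"dx":0.0257,"dy":0.0045,"dz":0.0556,"twist":0,"grip":-1}]' 25
```

```text
t: 11.65
eef_pos: [0.4919, -0.0399, 0.1707]
ee_rot: [3.141, 0.001, -1.388]
force: [2.8, 1.1, -2.7]
width: 0.0087
gripper_force: 25.0
```

```bash
python3 -m crank '[{"dx":0.0064,"dy":0.0012,"dz":0.0102,"twist":0,"grip":-1},{"dx":0.0133,"dy":0.0025,"dz":0.0201,"twist":0,"grip":-1},{"dx":0.0208,"dy":0.004,"dz":0.0296,"twist":0,"grip":-1},{"dx":0.0287,"dy":0.0055,"dz":0.0387,"twist":0,"grip":-1},{"dx":0.037,"dy":0.007,"dz":0.0474,"twist":0,"grip":-1}]' 25
```

```text
t: 12.07
eef_pos: [0.5272, -0.0331, 0.2177]
ee_rot: [3.138, 0.001, -1.388]
force: [-6.0, 2.1, 1.8]
width: 0.0092
gripper_force: 25.0
```

```bash
python3 -m crank '[{"dx":0.0078,"dy":0.0017,"dz":0.0082,"twist":0,"grip":-1},{"dx":0.017,"dy":0.0034,"dz":0.0159,"twist":0,"grip":-1},{"dx":0.0266,"dy":0.0053,"dz":0.0232,"twist":0,"grip":-1},{"dx":0.0365,"dy":0.0071,"dz":0.0299,"twist":0,"grip":-1},{"dx":0.0468,"dy":0.0091,"dz":0.036,"twist":0,"grip":-1}]' 25
python3 -m crank '[{"dx":0,"dy":0,"dz":0,"twist":0,"grip":-1},{"dx":0,"dy":0,"dz":0,"twist":0,"grip":-1},{"dx":0,"dy":0,"dz":0,"twist":0,"grip":-1},{"dx":0,"dy":0,"dz":0,"twist":0,"grip":-1},{"dx":0,"dy":0,"dz":0,"twist":0,"grip":-1}]' 25
python3 - <<'E'
from h import *
s=arm.get_state();p=s['eef_pos'];print(p,s['force'],s['moment'])
p0=np.array([.4598,-.046,.0556]);d=p-p0
a=(d[0]*.982+d[1]*.187)
print('angle',np.degrees(np.arctan2(.004+d[2],.232-a)-np.arctan2(.004,.232)),'radius',np.hypot(.004+d[2],.232-a),'lateral',-d[0]*.187+d[1]*.982)
b,cb=grab('side','d5.png');w,c=grab('scene','s5.png')
g=np.hstack([cv2.resize(b[120:320,180:400],(400,364)),cv2.resize(w[120:320,160:380],(400,364))]);cv2.imwrite('pics/c5.png',g[:,:,::-1])
E
```

```text
t: 12.48
eef_pos: [0.5747, -0.0241, 0.2545]
ee_rot: [3.139, 0.0, -1.387]
force: [-2.6, 1.0, 2.7]
width: 0.0091
gripper_force: 25.0
t: 12.9
eef_pos: [0.5748, -0.0241, 0.2543]
ee_rot: [3.14, 0.0, -1.387]
force: [-4.6, 1.4, 5.1]
width: 0.0094
gripper_force: 25.0
[ 0.57480396 -0.02412801  0.25430164] [-4.62304583  1.36082427  5.1115937 ] [0.36415264 1.64678863 0.00895306]
angle 59.44954410076997 radius 0.2330395813497082 lateral -2.7449034518310655e-05
```

View pics/c5.png

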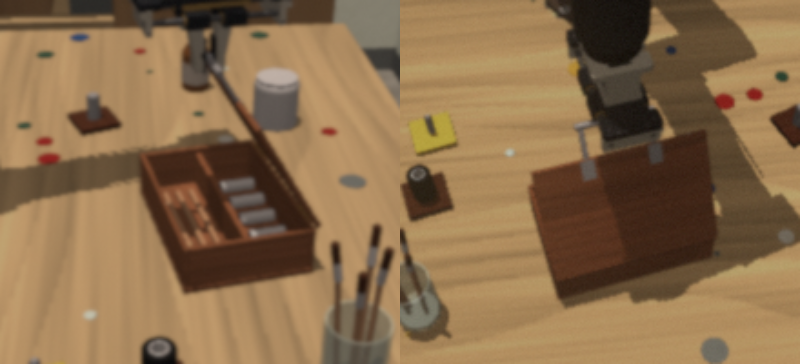

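The side crop shows the lid standing open at about 60°, with the fingers on its bar. The roller, jar, tin and bottle are all in place. The geometry gives 59.4°, so I'll make a tiny nudge and let it settle.

```bash
python3 -m crank '[{"dx":0.0014,"dy":0.0003,"dz":0.0015,"twist":0,"grip":-1},{"dx":0.0014,"dy":0.0003,"dz":0.0015,"twist":0,"grip":-1},{"dx":0.0014,"dy":0.0003,"dz":0.0015,"twist":0,"grip":-1},{"dx":0.0014,"dy":0.0003,"dz":0.0015,"twist":0,"grip":-1},{"dx":0.0014,"dy":0.0003,"dz":0.0015,"twist":0,"grip":-1}]' 25
python3 -m crank '[{"dx":0,"dy":0,"dz":0,"twist":0,"grip":-1},{"dx":0,"dy":0,"dz":0,"twist":0,"grip":-1},{"dx":0,"dy":0,"dz":0,"twist":0,"grip":-1},{"dx":0,"dy":0,"dz":0,"twist":0,"grip":-1},{"dx":0,"dy":0,"dz":0,"twist":0,"grip":-1}]' 25
python3 - <<'E'
from h import *
s=arm.get_state();d=s['eef_pos']-np.array([.4598,-.046,.0556]);a=(d[0]*.982+d[1]*.187)
print('angle',np.degrees(np.arctan2(.004+d[2],.232-a)-np.arctan2(.004,.232)),s['force'],s['width'],np.abs(s['qd']).max())
print(arm.job_done())
E
```

```text
t: 13.42
eef_pos: [0.5769, -0.0237, 0.2555]
ee_rot: [3.141, 0.0, -1.387]
force: [-4.4, 1.0, 5.6]
width: 0.0088
gripper_force: 25.0
t: 13.83
eef_pos: [0.5769, -0.0237, 0.2555]
ee_rot: [3.141, 0.0, -1.387]
force: [-5.6, 1.3, 6.1]
width: 0.009
gripper_force: 25.0
angle 60.055801827249596 [-5.62691241  1.291125    6.13261951] 0.008988090478762952 0.0025544830199949464
the job is handed in; nothing more can be done
None
```

The roller is fully down on the slim pin and released, and I handed the job in at about 14 s with the fingers holding the lid steady at an estimated 60° (worked out from the tool position); the jar, tin and bottle were left untouched.

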